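Fit the paper drill in its taper sleeve

ROBOT

A 6-joint arm with a two-finger parallel gripper is mounted at the origin on a cart in front of the work surface, level with it; the furniture and walls round the work are solid. World frame = base frame: x ahead of the robot, y to its left, z up, the work surface at z = 0. Lengths are in m, angles in degrees, forces in N, time in s.
With the tool pointing down it reaches from about 0.325 to 1 m from the base axis. Payload 5.1 kg.
Tool frame: the origin (TCP) lies midway between the tips of the shut fingers; the grasp point (between the pads) lies bot.grasp_offset behind it (bot.grasp_offset is the distance from the TCP to the grasp point, in m); z points along the fingers, y is the line along which they close (so a half turn about z gives the same grasp; the last joint's range is limited). The gripper opens to 85 mm and grips with 20 to 120 N. Pads are 22 mm wide; open, the fingers measure 114 mm over their backs; the gripper's body (76 mm by 85 mm) begins 54 mm behind the grasp point. The pads swing forward as they close: fully open they stand 13 mm farther back than shut.
Start: joints at [64.996, 7.093, 94.555, -0, 78.352, -4.733], TCP at [0.225, 0.61, 0.231] pointing down, gripper open.
Joint ranges: [-149.61, 149.61], [-58.7, 133.49], [1.44, 155.28], [-77.14, 257.14], [18.33, 153.61], [-166.67, 166.67]. Speed limits (degrees/s): [147.25, 147.25, 180, 180, 180, 180].

INTERFACE

Orientations are given as [roll, pitch, yaw] about the fixed x, y, z axes, in that order (R = Rz(yaw) Ry(pitch) Rx(roll)).
In Python, from rig import bot gives the robot as it stands.
- The arm moves only by the tool servo_tool, never from a script. Its argument "deltas" is a list that holds one entry, the list of rows, each a list of 5 numbers: the closure, from 0 (fully open) to 1 (shut), then the shift along the tool's x, y, z in mm, then the turn about the tool's z in rad. In form: [[[hand, x, y, z, spin], ...]]. A call has 1 to 8 rows; each row shifts and turns the commanded pose from where the row before left it, along the tool's axes as they then stand; what a row does not reach is not made up. A row lasts 1/12 s, in which the tool goes at most 41.7 mm and 7.16 degrees, less where a joint would pass 70% of its speed; a pose out of reach is approached as far as the arm can. A call with a gripper value outside its range is refused whole. The fingers move at their own pace and stop on an object; the grip force is fixed at half the most. Time passes only in rows, so rows that do not move let the fingers close. It gives the time, the measured TCP pose, the force, the opening and the grip force at its end, in the units of the state.
- bot.state(): the state, without advancing time (a new reading comes with each control period).
- bot.get_image(name): name is "side" or "top" or "wrist"; returns (picture, depth): 400x640x3 uint8, red, green, blue; 400x640 float32, m along the optical axis (not along the pixel's ray), 0 where there is no reading.
- bot.get_calibration(name): a dict with "mtx" (3x3 intrinsics, pixels), "extrinsics" (4x4, takes a point from camera to world coordinates). Camera axes: x right, y up, looking along -z (the intrinsics and any distortion apply to the point x, -y, -z); pixel columns grow to the right and rows downward; lengths in m; the calibration is good to about 2 mm. A picture is of the moment at which its call begins: read the wrist's pose just before it. get_calibration takes no time and is no camera call; for the wrist camera it gives the pose at the moment of the call.
- bot.finish_job(): hands the job in; it is judged then, once.
The state is a dict: "time_s": time; "joints": joint angles; "joint_velocities": joint speeds; "joint_efforts": joint torques, N m; "tool_pos": TCP position; "eef_rot": TCP orientation; "contact_force": force on the tool from outside, world axes, zero at the start; "torque": the same for the moment, N m; "grip_width": opening from 0.0 (shut) to 1.0 (fully open); "finger_force": force on a finger pad.
Only numpy, scipy, OpenCV 4.12 (cv2) and the standard library are available. Lean on these libraries where they do the work, as an engineer would, in place of code of your own. Each camera call takes 0.05 s, during which the arm holds its last target. There are 200 camera calls.

TASK

Fit the thicker of the two paper drills from the rack to the voucher binder's spindle sleeve: set its tapered shank in the sleeve's socket by hand only until it bites, and let go of it with the flange still clear of the sleeve. Then pick up the cupped knocker, slip it over the drill's end and tap it down gently, in at least two separate taps with the knocker lifted right off the drill between them, until the flange sits fully down on the sleeve and the taper is locked. Finally stand the knocker upright on the counter again, let go, and leave the other drill and everything else as it was.

Things in the scene. Friction and masses are not known exactly. Their poses are not given: they have to be found in the camera images.
- drill_thick: the THICK paper drill, steel, 94 mm tall, 0.13 kg, upright in one rack hole. Origin: centre of its lower tip, z up its axis. From the tip: tapered shank 45 mm long (12 to 18.4 mm diameter), round flange 32 mm diameter, 5 mm thick, then a straight round body 21 mm diameter from 50 to 94 mm up (grip here), its last 12 mm a flat black edge guard that may be struck, with no more than 50 N
- drill_thick_flange (a point): centre of the underside of the thick drill's flange, 45 mm above its tip, axes as the drill's
- drill_thick_top (a point): centre of the flat top of the thick drill's edge guard, 94 mm above its tip, axes as the drill's
- drill_thin: the THIN hollow paper drill, in the other rack hole: the same height, shank and flange, but its straight body is only 13 mm diameter. Stays where it is
- rack: fixed grey plastic drill rack, 60 (x) x 150 (y) x 50 (z) mm, origin under its centre; two 23 mm square holes at y = +42 and -42 mm of its frame, in which the drills hang loosely by their flanges, tips 5 mm above the counter; which drill is in which hole varies
- sleeve_block: fixed fitting block: grey foot 100 x 80 x 12 mm that holds an upright round steel spindle sleeve, 50 mm outer diameter, 70 mm high, with a socket open at the top. Origin under its centre on the counter. An upright glass screen runs across the counter 12 to 18 cm behind it
- sleeve_mouth (a point): centre of the socket's 22 mm wide mouth in the sleeve's flat top face, 70 mm above the counter, z up. Inside are sprung tapered segments: the shank meets them with the flange about 12 mm above the face (resistance about 4 N) and wedges; resistance grows steadily to about 10 to 25 N, varying by run, when the flange lands hard on the face. It does not spring back
- knocker: cupped knocker standing upright on the counter, rim down: black nylon cup 44 mm outer diameter, 36 mm high, open at the bottom (32 mm wide, so that it slips over a drill's end), and above it a straight round wooden handle 23 mm diameter, from 36 to 96 mm up. A flat striking pad is hidden in the cup, 6 to 16 mm above the rim, differing by run. Origin: centre of the rim, z up. 0.28 kg
- till_roll: white paper roll standing on end, 58 mm diameter, 57 mm high; bystander
- tape_dispenser: fixed grey tape dispenser, 42 x 126 x 92 mm; bystander
- stapler: fixed black stapler, 36 x 128 x 46 mm; bystander
- ink_pad: fixed, closed blue ink pad, 69 x 98 x 19 mm; bystander
- stamp: hand stamp with turned wooden handle, 30 mm diameter, 75 mm high; bystander
- coin_roll: paper-wrapped coin roll standing on end, 26 mm diameter, 88 mm high; bystander

How it is judged (in metres and radians):
On the way, in this order (a step that is already met when the one before it is completed fails the run):
1. the thick drill stands in the socket, bitten and let go, its flange still 3 to 14 mm above the sleeve's face (horizontal distance between drill_thick_flange and sleeve_mouth below 0.005 m and angle between drill_thick's own z axis and vertical below 0.08 rad and z of drill_thick_flange in the frame of sleeve_mouth between 0.003 and 0.014 m and contact force between the fingers and drill_thick below 0.1 N and linear speed of drill_thick below 0.01 m/s), for 0.2 s.
2. first tap: the knocker strikes the drill (over 3 N) (contact force between knocker and drill_thick above 3 N).
3. the knocker is lifted right off the drill, its rim 2 mm or more above the drill's top (contact force between knocker and drill_thick below 0.1 N and z of knocker in the frame of drill_thick_top above 0.002 m), for 0.05 s.
4. second tap: the knocker strikes the drill again (over 3 N) (contact force between knocker and drill_thick above 3 N).
At the end, for the whole second after the job is handed in: The thick drill is upright in the socket with its flange down on the sleeve's face (gap under 1.5 mm, within 5 mm of the axis and 0.08 rad of vertical), and the knocker stands upright on the counter, released and at rest (horizontal distance between drill_thick_flange and sleeve_mouth below 0.005 m and angle between drill_thick's own z axis and vertical below 0.08 rad and z of drill_thick_flange in the frame of sleeve_mouth below 0.0015 m and linear speed of each of drill_thick, knocker below 0.01 m/s and angle between knocker's own z axis and vertical below 0.1 rad and height (world z) of knocker between -0.004 and 0.004 m); the robot touches nothing.
It fails at once if the knocker is driven on the drill with more than 50 N (contact force between knocker and drill_thick above 50 N).
It fails at once if the drill is pushed home (gap under 2.5 mm) with the gripper on it instead of the knocker (horizontal distance between drill_thick_flange and sleeve_mouth below 0.005 m and z of drill_thick_flange in the frame of sleeve_mouth below 0.0025 m and contact force between the fingers and drill_thick above 0.5 N).
It fails at once if the fingers strike the sleeve or its block with more than 15 N (contact force between the fingers and sleeve_block above 15 N).
It fails at once if the thin drill is disturbed (moved by more than 15 mm) (distance of drill_thin from where it was at the start of the episode above 0.015 m).
It fails at once if a bystander is moved by more than 20 mm (distance of any of till_roll, tape_dispenser, stapler, ink_pad, stamp, coin_roll from where it was at the start of the episode above 0.02 m).
It also fails if it takes over 67 s, if anything falls off the work surface, if the arm or the gripper's body presses on something with over 40 N, if the wrist force passes 120 N, or if a joint passes its speed limit or range.

## Working session

There is one attempt and no reset: what is moved stays moved. The work goes in short steps, Python scripts to look and compute and a tool call to move; the robot and the scene stay as the last step left them, time stands still between calls to the robot, and variables do not carry over. Pictures are saved under pics/ and viewed, at most 10 in all, crops included, and the job is handed in when it is done.

Besides the shell and the picture viewer there is one more tool, called after ">>>" as name(argument=value, ...), one argument or row to a line, values as JSON. servo_tool: Moves the arm, as the interface text tells. Its arguments: {"type":"object","properties":{"deltas":{"type":"array"}},"required":["deltas"]}

```bash
ls; mkdir -p pics; cat > h.py <<'E'
import numpy as np, cv2
from rig import bot
def grab(name,tag):
    c=bot.get_calibration(name); im,d=bot.get_image(name)
    cv2.imwrite(f'pics/{tag}.png',im[:,:,::-1]); np.savez(f'{tag}.npz',d=d,im=im,K=c['mtx'],E=c['extrinsics'])
    return im,d,c
def world(tag):
    f=np.load(tag+'.npz'); d=f['d'];K=f['K'];E=f['E']
    v,u=np.mgrid[:d.shape[0],:d.shape[1]]
    P=np.stack([(u-K[0,2])/K[0,0]*d,-(v-K[1,2])/K[1,1]*d,-d],-1)
    return P@E[:3,:3].T+E[:3,3]
E
python3 - <<'E'
from h import *
s=bot.state(); print(s, bot.grasp_offset)
for n in('top','side'):
    c=grab(n,n+'0')[2]; print(c)
E
```

```text
pics
{'time_s': 0.0, 'joints': array([ 6.49947298e+01,  7.13601300e+00,  9.46342663e+01,  1.56078027e-04,
        7.83517100e+01, -4.73181005e+00]), 'joint_velocities': array([-0.03207997,  0.02193361,  0.04292592,  0.05371504,  0.0552376 ,
        0.02776101]), 'joint_efforts': array([ 4.17355450e-04, -4.23608172e+01, -3.65455842e+01, -9.47452122e-05,
        7.00624078e-03,  1.02887554e-05]), 'tool_pos': array([0.22498412, 0.6091693 , 0.23002268]), 'eef_rot': array([-1.79878439e+02, -1.02153883e-02,  1.59726497e+02]), 'contact_force': array([ 0.03557174,  0.72565829, -0.44343083]), 'torque': array([ 0.03363955, -0.01518739,  0.02883167]), 'finger_force': 0.0, 'grip_width': 1.0018327344984717} 0.0187
{'mtx': array([[501.68759784,   0.        , 321.06919815],
       [  0.        , 501.68759784, 194.05310112],
       [  0.        ,   0.        ,   1.        ]]), 'extrinsics': array([[-0.00269159,  0.99367548, -0.11225776,  0.36284029],
       [-0.99999176, -0.00233336,  0.00332236,  0.03672329],
       [ 0.00303941,  0.11226578,  0.99367357,  1.22622043],
       [ 0.        ,  0.        ,  0.        ,  1.        ]])}
{'mtx': array([[459.11461998,   0.        , 314.39775084],
       [  0.        , 459.11461998, 201.95566688],
       [  0.        ,   0.        ,   1.        ]]), 'extrinsics': array([[ 0.86772065,  0.18637021, -0.46078957, -0.00713867],
       [-0.49636234,  0.37372609, -0.78355168, -0.81411451],
       [ 0.02617839,  0.90862256,  0.416797  ,  0.54143962],
       [ 0.        ,  0.        ,  0.        ,  1.        ]])}
```

View pics/top0.png

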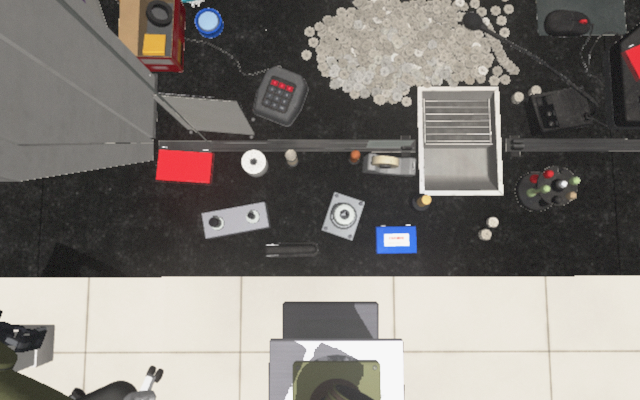

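View pics/side0.png

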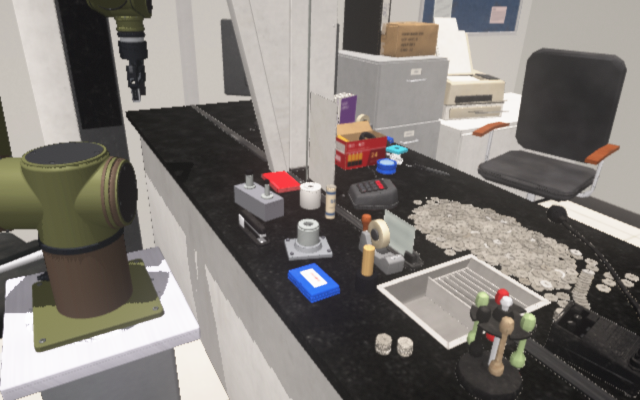

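```bash
python3 - <<'E'
from h import *
a=cv2.imread('pics/top0.png')[140:270,190:450]; b=cv2.imread('pics/side0.png')[165:305,225:425]
a=cv2.resize(a,None,fx=3,fy=3,interpolation=2);b=cv2.resize(b,(400,280),interpolation=2)
o=np.zeros((600,780,3),np.uint8);o[:390]=a;o[390:,:300]=cv2.resize(b,(300,210));cv2.imwrite('pics/c0.png',a)
cv2.imwrite('pics/c1.png',cv2.resize(cv2.imread('pics/side0.png')[165:305,225:425],None,fx=4,fy=4,interpolation=2))
P=world('top0')
for n,(u,v) in dict(holeL=(216,221),holeR=(252,215),sleeve=(344,214),kn=(424,201),coin=(291,157),stamp=(355,157),till=(254,162),tape=(388,162),ink=(397,239),stap=(292,250)).items(): print(n,P[v,u].round(3),P[v-3:v+4,u-3:u+4,2].max().round(3))
E
```

```text
holeL [0.43  0.27  0.097] 0.103
holeR [0.443 0.188 0.099] 0.102
sleeve [ 0.45  -0.022  0.026] 0.067
kn [ 0.474 -0.2    0.097] 0.1
coin [0.577 0.102 0.093] 1.226
stamp [ 0.58  -0.047  0.072] 0.077
till [0.578 0.196 0.022] 0.061
tape [ 0.563 -0.12   0.098] 0.098
ink [ 0.39  -0.149  0.019] 1.226
stap [0.365 0.101 0.042] 0.05
```

View pics/c0.png

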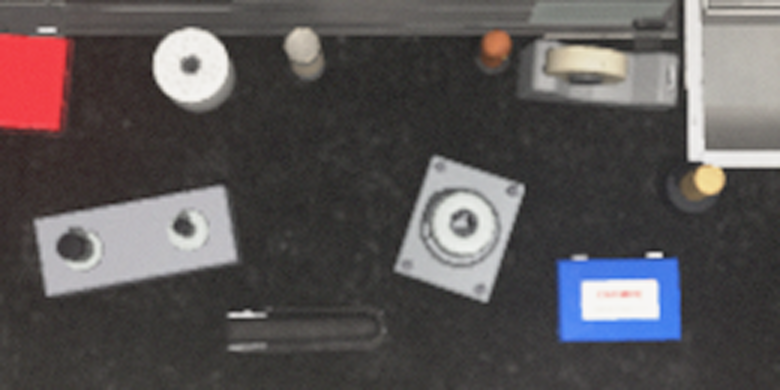

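View pics/c1.png

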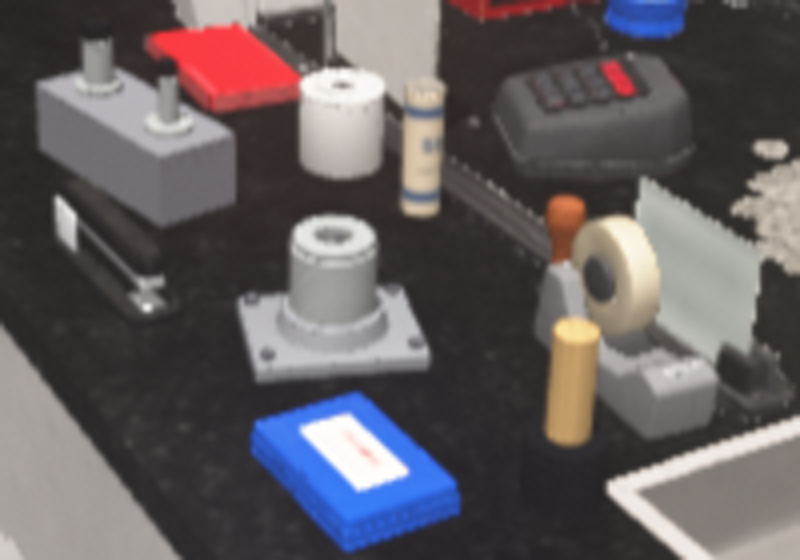

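```bash
cat >> h.py <<'E'
def ray(tag,u,v,z):
    f=np.load(tag+'.npz');K=f['K'];E=f['E']
    r=E[:3,:3]@np.array([(u-K[0,2])/K[0,0],-(v-K[1,2])/K[1,1],-1]);o=E[:3,3]
    return (o+r*(z-o[2])/r[2]).round(4)
E
python3 - <<'E'
from h import *
print('thick',ray('top0',214.3,221,.099),'thin',ray('top0',252,215.2,.099),'sleeve',ray('top0',344.3,213.7,.07),'kn',ray('top0',426.3,200,.096))
for t in('top0','side0'):
  P=world(t).reshape(-1,3)
  for n,x,y,r,lo,hi in(('thick',.43,.27,.02,.08,.12),('thickfl',.43,.27,.03,.052,.062),('thin',.443,.188,.02,.08,.12),('slv',.45,-.02,.04,.06,.08),('kn',.474,-.2,.025,.085,.11)):
    m=(np.hypot(P[:,0]-x,P[:,1]-y)<r)&(P[:,2]>lo)&(P[:,2]<hi);q=P[m]
    if len(q): print(t,n,len(q),q.mean(0).round(4),q.min(0).round(3),q.max(0).round(3))
P=world('top0');
for n,b in(('tray',P[110:192,418:424]),('trayfront',P[188:194,424:500]),('rail',P[143:150,300:400])): print(n,np.median(b.reshape(-1,3),0).round(3))
E
```

```text
thick [0.4298 0.2729 0.099 ] thin [0.4427 0.1885 0.099 ] sleeve [ 0.4477 -0.0207  0.07  ] kn [ 0.4764 -0.2054  0.096 ]
top0 thick 81 [0.427  0.2742 0.0973] [0.417 0.265 0.081] [0.437 0.286 0.105]
top0 thickfl 143 [0.4269 0.2686 0.0541] [0.402 0.241 0.052] [0.456 0.3   0.06 ]
top0 thin 32 [0.4418 0.192  0.0973] [0.437 0.187 0.085] [0.448 0.198 0.102]
top0 slv 299 [ 0.4457 -0.0202  0.0692] [ 0.422 -0.043  0.06 ] [0.471 0.003 0.075]
top0 kn 88 [ 0.4768 -0.2047  0.0955] [ 0.466 -0.217  0.085] [ 0.488 -0.194  0.1  ]
side0 thick 68 [0.424  0.2733 0.0919] [0.416 0.266 0.08 ] [0.437 0.287 0.102]
side0 thickfl 58 [0.4247 0.2688 0.0553] [0.4   0.24  0.052] [0.45  0.29  0.061]
side0 thin 38 [0.4408 0.1916 0.091 ] [0.435 0.187 0.081] [0.448 0.196 0.1  ]
side0 slv 236 [ 0.4427 -0.0243  0.0677] [ 0.421 -0.045  0.06 ] [0.467 0.005 0.073]
side0 kn 109 [ 0.4738 -0.2069  0.0931] [ 0.464 -0.214  0.085] [ 0.485 -0.192  0.098]
tray [ 0.609 -0.214  0.001]
trayfront [ 0.509 -0.314 -0.001]
rail [ 0.616 -0.037  0.012]
```

>>> servo_tool(
  deltas=[
    [[0, 0, 0, 0, 0.12], [0, 0, 0, 0, 0.12], [0, 0, 0, 0, 0.12], [0, 0, 0, 0, 0.12], [0, 0, 0, 0, 0.12], [0, 0, 0, 0, 0.12], [0, 0, 0, 0, 0.12], [0, 0, 0, 0, 0.12]],
  ],
)

```text
time_s: 0.77
tool_pos: [0.2251, 0.6094, 0.2305]
eef_rot: [-180.0, 0.1, 104.4]
contact_force: [0.9, -1.0, 0.1]
grip_width: 1.001
finger_force: 0.0
```

>>> servo_tool(
  deltas=[
    [[0, 0, 0, 0, 0.12], [0, 0, 0, 0, 0.12], [0, -28, 17, 0, 0], [0, -28, 17, 0, 0], [0, -28, 17, 0, 0], [0, -28, 17, 0, 0], [0, -28, 17, 0, 0], [0, -28, 17, 0, 0]],
  ],
)

```text
time_s: 1.43
tool_pos: [0.3304, 0.4419, 0.2307]
eef_rot: [-180.0, 0.0, 91.0]
contact_force: [0.9, -0.2, -0.1]
grip_width: 1.0
finger_force: 0.0
```

>>> servo_tool(
  deltas=[
    [[0, -28, 17, 0, 0], [0, -28, 17, 0, 0], [0, -28, 17, 0, 0], [0, -28, 17, 0, 0], [0, -28, 17, 0, 0], [0, -28, 17, 0, 0], [0, 0, 0, 0, 0.016], [0, 0, 0, 0, 0]],
  ],
)

```text
time_s: 2.1
tool_pos: [0.4353, 0.276, 0.2309]
eef_rot: [-180.0, 0.0, 89.8]
contact_force: [0.2, -0.5, 0.3]
grip_width: 1.0
finger_force: 0.0
```

```bash
python3 - <<'E'
from h import *
s=bot.state();print(s['tool_pos'],s['eef_rot'],s['contact_force'])
c=grab('wrist','w0')[2];print(c)
P=world('w0').reshape(-1,3)
for n,x,y,r,lo,hi in(('thick',.428,.273,.025,.08,.12),('thin',.443,.188,.02,.08,.12)):
    m=(np.hypot(P[:,0]-x,P[:,1]-y)<r)&(P[:,2]>lo)&(P[:,2]<hi);q=P[m]
    if len(q): print(n,len(q),np.median(q,0).round(4),q.min(0).round(3),q.max(0).round(3))
E
```

```text
[0.43534131 0.27598874 0.23089257] [-1.79953303e+02  4.97135026e-03  8.98436350e+01] [ 0.21507367 -0.52747647  0.30661994]
{'mtx': array([[355.2590768 ,   0.        , 323.40507121],
       [  0.        , 355.2590768 , 203.01036789],
       [  0.        ,   0.        ,   1.        ]]), 'extrinsics': array([[ 0.99999656,  0.00191696,  0.00179147,  0.43493197],
       [-0.00239373,  0.94613379,  0.32376708,  0.35938655],
       [-0.00107432, -0.32377026,  0.94613512,  0.37336199],
       [ 0.        ,  0.        ,  0.        ,  1.        ]])}
thick 601 [0.4261 0.2805 0.0987] [0.416 0.268 0.08 ] [0.436 0.288 0.101]
thin 279 [0.4409 0.1988 0.0976] [0.435 0.19  0.08 ] [0.447 0.202 0.1  ]
```

View pics/w0.png

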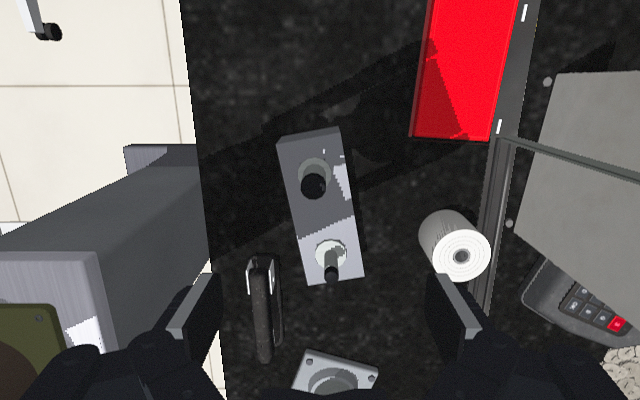

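>>> servo_tool(
  deltas=[
    [[0, 1, -9, 0, 0], [0, 0, 0, 30, 0], [0, 0, 0, 30, 0], [0, 0, 0, 30, 0], [0, 0, 0, 30, 0], [0, 0, 0, 30, 0], [0, 0, 0, 17, 0], [0, 0, 0, 0, 0]],
  ],
)

```text
time_s: 2.82
tool_pos: [0.4211, 0.2777, 0.0594]
eef_rot: [-179.5, 0.2, 90.2]
contact_force: [-0.3, -0.6, 0.1]
grip_width: 0.998
finger_force: 0.0
```

>>> servo_tool(
  deltas=[
    [[0.5, 0, 0, 0, 0], [1, 0, 0, 0, 0], [1, 0, 0, 0, 0], [1, 0, 0, 0, 0], [1, 0, 0, 0, 0], [1, 0, 0, 0, 0], [1, 0, 0, 0, 0], [1, 0, 0, 0, 0]],
  ],
)

```text
time_s: 3.48
tool_pos: [0.4269, 0.2787, 0.0659]
eef_rot: [179.9, -0.1, 90.0]
contact_force: [-0.9, 0.5, 6.5]
grip_width: 0.23
finger_force: 58.4
```

>>> servo_tool(
  deltas=[
    [[1, 0, 0, -10, 0], [1, 0, 0, -30, 0], [1, 0, 0, -30, 0], [1, 0, 0, -30, 0], [1, 0, 0, -20, 0], [1, 0, 0, -10, 0], [1, 0, 0, 0, 0], [1, -10, 2, 0, 0]],
  ],
)

```text
time_s: 4.15
tool_pos: [0.4274, 0.2686, 0.1938]
eef_rot: [-180.0, -0.0, 90.1]
contact_force: [-0.9, -0.6, -1.5]
grip_width: 0.225
finger_force: 59.4
```

>>> servo_tool(
  deltas=[
    [[1, -30, 2, 0, 0], [1, -30, 2, 0, 0], [1, -30, 2, 0, 0], [1, -30, 2, 0, 0], [1, -30, 2, 0, 0], [1, -30, 2, 0, 0], [1, -30, 2, 0, 0], [1, -30, 2, 0, 0]],
  ],
)

```text
time_s: 4.82
tool_pos: [0.4422, 0.0263, 0.1914]
eef_rot: [-179.7, 0.0, 90.1]
contact_force: [-0.1, 0.3, -1.3]
grip_width: 0.226
finger_force: 59.4
```

>>> servo_tool(
  deltas=[
    [[1, -25, 1, 0, 0], [1, -15, 0, 0, 0], [1, -8, 0, 0, 0], [1, 0, 0, 0, 0], [1, 0, 0, 0, 0], [1, 0, 0, 0, 0]],
  ],
)

```text
time_s: 5.32
tool_pos: [0.4447, -0.0191, 0.1934]
eef_rot: [-179.9, -0.0, 90.1]
contact_force: [0.4, 0.5, 0.2]
grip_width: 0.226
finger_force: 59.4
```

```bash
python3 - <<'E'
from h import *
s=bot.state();print(s['tool_pos'],s['eef_rot'],s['contact_force'],s['grip_width'])
grab('wrist','w1');grab('side','s1')
P=world('w1').reshape(-1,3)
m=(np.hypot(P[:,0]-.446,P[:,1]+.02)<.04)&(P[:,2]>.06)&(P[:,2]<.08);q=P[m];print(len(q),q.mean(0),q.min(0),q.max(0))
b=cv2.resize(cv2.imread('pics/side1.png' if 0 else 'pics/s1.png')[120:270,240:400],None,fx=2.66,fy=2.66,interpolation=2)
w=cv2.imread('pics/w1.png')[200:400,200:440]; w=cv2.resize(w,None,fx=1.5,fy=1.5,interpolation=2)
o=np.zeros((400,800,3),np.uint8);o[:b.shape[0],:b.shape[1]]=b[:400];o[:300,430:790]=w;cv2.imwrite('pics/c2.png',o)
E
```

```text
[ 0.44471258 -0.01908853  0.1934345 ] [-1.79911187e+02 -3.37377268e-02  9.00974707e+01] [0.35342547 0.50747834 0.22334231] 0.22592155116820312
2485 [ 0.4452167  -0.01581381  0.06857825] [ 0.42084555 -0.04056129  0.06000603] [0.47003999 0.00617191 0.07216197]
```

View pics/c2.png

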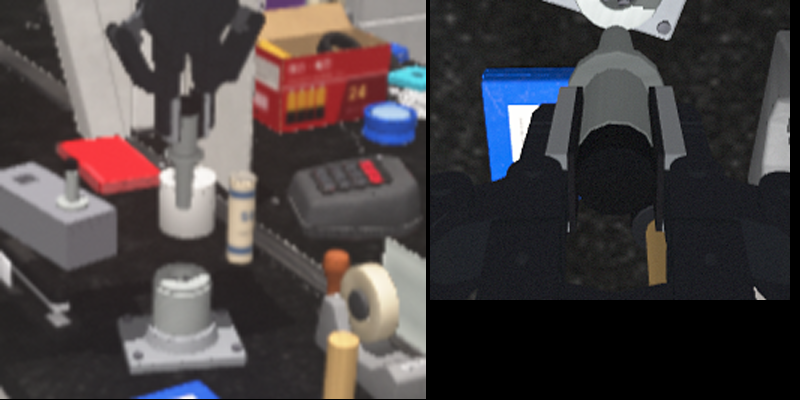

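```bash
python3 - <<'E'
from h import *
for t in('w1','s1'):
  P=world(t).reshape(-1,3)
  m=(np.hypot(P[:,0]-.445,P[:,1]+.018)<.03)&(P[:,2]>.11)&(P[:,2]<.2);q=P[m];print(t,len(q))
  for z in np.arange(.125,.2,.006):
    a=q[abs(q[:,2]-z)<.003]
    if len(a)>3: print(z.round(3),len(a),a.min(0).round(4),a.max(0).round(4))
P=world('w1').reshape(-1,3)
a=P[(np.hypot(P[:,0]-.446,P[:,1]+.02)<.04)&(abs(P[:,2]-.069)<.004)]
from scipy.optimize import least_squares
# outer rim: farthest points per angular bin about guess
g=np.array([.4455,-.018]);v=a[:,:2]-g;an=np.round(np.arctan2(v[:,1],v[:,0])/.15);r=np.hypot(*v.T)
e=np.array([a[an==k][np.argmax(r[an==k]),:2] for k in np.unique(an) if (an==k).sum()>5]);e=e[np.hypot(*(e-g).T)>.021]
s=least_squares(lambda p:np.hypot(*(e-p[:2]).T)-p[2],[*g,.025],loss='soft_l1',f_scale=.001);print('sleeve',s.x,len(e))
E
```

```text
w1 2090
0.137 54 [ 0.4376 -0.0181  0.1341] [ 0.4497 -0.0132  0.1399]
0.143 63 [ 0.4372 -0.0183  0.1401] [ 0.4501 -0.0126  0.146 ]
0.149 71 [ 0.4374 -0.0166  0.146 ] [ 0.4505 -0.0123  0.1518]
0.155 67 [ 0.4381 -0.0163  0.152 ] [ 0.4504 -0.0116  0.1579]
0.161 16 [ 0.4399 -0.0132  0.1581] [ 0.4475 -0.0114  0.1608]
0.179 352 [ 0.4287 -0.0204  0.1774] [ 0.4594 -0.0036  0.182 ]
0.185 807 [ 0.4293 -0.0196  0.182 ] [ 0.4592 -0.0037  0.188 ]
0.191 258 [ 0.4342 -0.0171  0.188 ] [ 0.454  -0.0089  0.194 ]
0.197 400 [ 0.4234 -0.0167  0.194 ] [ 0.4655 -0.0078  0.2   ]
s1 254
0.137 14 [ 0.4384 -0.0273  0.1353] [ 0.4483 -0.0196  0.1398]
0.143 13 [ 0.4385 -0.0275  0.141 ] [ 0.4486 -0.0177  0.1459]
0.149 17 [ 0.4365 -0.0281  0.1462] [ 0.4483 -0.0189  0.1519]
0.155 15 [ 0.4373 -0.028   0.1525] [ 0.4507 -0.0208  0.1578]
0.161 17 [ 0.4371 -0.0277  0.1582] [ 0.4502 -0.0149  0.1632]
0.167 24 [ 0.4352 -0.0287  0.164 ] [ 0.4492 -0.0146  0.1696]
0.173 15 [ 0.4361 -0.0292  0.171 ] [ 0.4486 -0.0182  0.1751]
0.179 23 [ 0.4288 -0.0355  0.1779] [ 0.4588 -0.0162  0.182 ]
0.185 54 [ 0.4281 -0.0343  0.1821] [ 0.4597 -0.0068  0.1878]
0.191 21 [ 0.4344 -0.0316  0.1885] [ 0.45   -0.0194  0.1934]
0.197 38 [ 0.428  -0.0312  0.194 ] [ 0.4618 -0.0144  0.1995]
sleeve [ 0.44526922 -0.01823472  0.02304515] 42
```

>>> servo_tool(
  deltas=[
    [[1, 1, 1.5, 0, 0], [1, 0, 0, 15, 0], [1, 0, 0, 15, 0], [1, 0, 0, 15, 0], [1, 0, 0, 15, 0], [1, 0, 0, 10, 0], [1, 0, 0, 10, 0], [1, 0, 0, 5, 0]],
  ],
)

```text
time_s: 6.08
tool_pos: [0.4462, -0.0183, 0.1081]
eef_rot: [-179.9, -0.0, 90.1]
contact_force: [0.4, -0.1, -1.2]
grip_width: 0.234
finger_force: 59.4
```

>>> servo_tool(
  deltas=[
    [[1, 0, 0, 3, 0], [1, 0, 0, 3, 0], [1, 0, 0, 3, 0], [1, 0, 0, 0, 0], [1, 0, 0, 0, 0]],
  ],
)

```text
time_s: 6.5
tool_pos: [0.4465, -0.0185, 0.1002]
eef_rot: [-180.0, -0.0, 90.1]
contact_force: [-1.8, 1.7, -2.0]
grip_width: 0.228
finger_force: 59.6
```

>>> servo_tool(
  deltas=[
    [[1, 0, 0, 1.5, 0], [1, 0, 0, 1.5, 0], [1, 0, 0, 0, 0]],
  ],
)

```text
time_s: 6.75
tool_pos: [0.4465, -0.0186, 0.0974]
eef_rot: [-180.0, -0.0, 90.1]
contact_force: [-2.6, 1.8, 1.7]
grip_width: 0.226
finger_force: 59.8
```

>>> servo_tool(
  deltas=[
    [[1, 0, 0, 1.5, 0], [1, 0, 0, 1, 0], [1, 0, 0, 0, 0]],
  ],
)

```text
time_s: 7.0
tool_pos: [0.4465, -0.0186, 0.0948]
eef_rot: [-180.0, -0.0, 90.1]
contact_force: [-4.0, 3.1, 2.7]
grip_width: 0.232
finger_force: 59.9
```

>>> servo_tool(
  deltas=[
    [[1, 0.7, -1, 1, 0], [1, 0, 0, 0, 0], [1, 0, 0, 0, 0]],
  ],
)

```text
time_s: 7.25
tool_pos: [0.4463, -0.0182, 0.0943]
eef_rot: [179.9, 0.0, 90.1]
contact_force: [-2.3, 1.6, 4.2]
grip_width: 0.227
finger_force: 60.1
```

>>> servo_tool(
  deltas=[
    [[0.4, 0, 0, 0, 0], [0, 0, 0, 0, 0], [0, 0, 0, 0, 0], [0, 0, 0, 0, 0], [0, 0, 0, 0, 0], [0, 0, 0, 0, 0], [0, 0, 0, 0, 0], [0, 0, 0, 0, 0]],
  ],
)

```text
time_s: 7.92
tool_pos: [0.4457, -0.0181, 0.0938]
eef_rot: [180.0, 0.0, 90.1]
contact_force: [0.3, -0.3, -0.5]
grip_width: 0.997
finger_force: 0.0
```

```bash
cat >> h.py <<'E'
def drill(t):
  P=world(t).reshape(-1,3)
  q=P[(np.hypot(P[:,0]-.445,P[:,1]+.02)<.013)&(P[:,2]>.1)&(P[:,2]<.16)]
  f=P[(np.hypot(P[:,0]-.445,P[:,1]+.02)<.019)&(P[:,2]>.074)&(P[:,2]<.1)]
  print('top z',np.percentile(q[:,2],[50,80,95]).round(4),q.min(0),q.max(0)); print('fl',f.min(0),f.max(0),np.median(f,0))
E
python3 - <<'E'
from h import *
s=bot.state();print(s['tool_pos'],s['contact_force'],s['grip_width'])
grab('side','s2'); drill('s2')
cv2.imwrite('pics/c3.png',cv2.resize(cv2.imread('pics/s2.png')[140:300,220:440],None,fx=3.5,fy=3.5,interpolation=2))
E
```

```text
[ 0.44573725 -0.01808845  0.09381573] [ 0.32782314 -0.27297657 -0.51700882] 0.9965220622247379
top z [0.1172 0.1269 0.1282] [ 0.43502378 -0.03109479  0.10009742] [ 0.45589208 -0.0112196   0.12951048]
fl [ 0.4298212  -0.03515844  0.07420951] [ 0.46107476 -0.00710698  0.09964122] [ 0.44069384 -0.02638261  0.08477334]
```

View pics/c3.png

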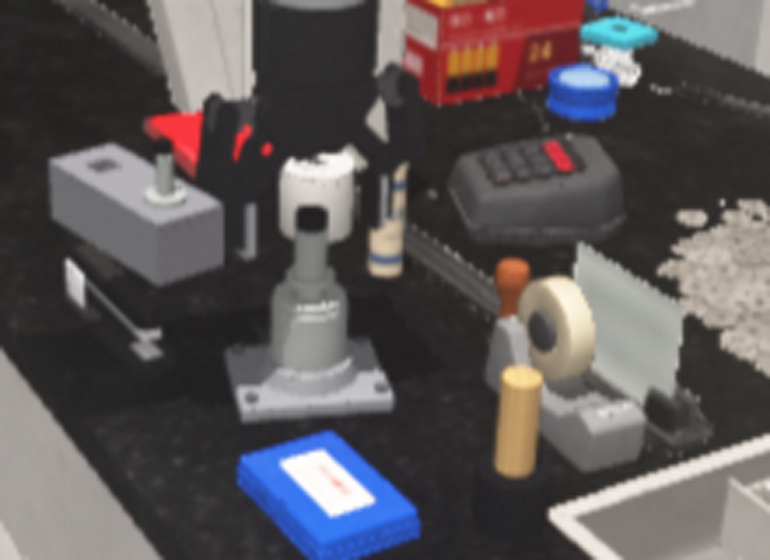

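>>> servo_tool(
  deltas=[
    [[0, 0, 0, -30, 0], [0, 0, 0, -40, 0], [0, 0, 0, -40, 0], [0, -30, 5, -10, 0], [0, -32, 5, 0, 0], [0, -32, 5, 0, 0], [0, -32, 5, 0, 0], [0, -32, 5, 0, 0]],
  ],
)

```text
time_s: 8.63
tool_pos: [0.471, -0.1776, 0.2142]
eef_rot: [180.0, 0.0, 90.1]
contact_force: [0.3, 0.7, -0.0]
grip_width: 0.999
finger_force: 0.0
```

>>> servo_tool(
  deltas=[
    [[0, -20, 3, 0, 0], [0, -10, 2, 0, 0], [0, 0, 0, 0, 0], [0, 0, 0, 0, 0]],
  ],
)

```text
time_s: 8.97
tool_pos: [0.4757, -0.2056, 0.2135]
eef_rot: [-180.0, -0.1, 90.0]
contact_force: [-0.2, -0.4, -0.0]
grip_width: 0.995
finger_force: 0.0
```

```bash
python3 - <<'E'
from h import *
s=bot.state();print(s['tool_pos'],s['eef_rot'],s['contact_force'],s['grip_width'])
grab('wrist','w3');P=world('w3').reshape(-1,3)
q=P[(np.hypot(P[:,0]-.4755,P[:,1]+.204)<.03)&(P[:,2]>.02)&(P[:,2]<.11)]
a=q[q[:,2]>.092];print('handle top',len(a),a.mean(0),a.min(0),a.max(0))
a=q[abs(q[:,2]-.036)<.004];print('cup',len(a),a.min(0),a.max(0))
q=P[(np.hypot(P[:,0]-.445,P[:,1]+.02)<.016)&(P[:,2]>.12)&(P[:,2]<.16)];print('drill top',len(q),q.min(0),q.max(0),np.median(q,0))
E
```

```text
[ 0.47574624 -0.20564678  0.21354628] [-1.79967124e+02 -5.14804254e-02  9.00247553e+01] [-0.24527827 -0.39803532 -0.0351514 ] 0.9946346371913753
handle top 656 [ 0.47614089 -0.20285403  0.0957983 ] [ 0.46530861 -0.21458578  0.09206867] [ 0.48695735 -0.19245602  0.09784029]
cup 911 [ 0.45481166 -0.2197367   0.03208828] [ 0.49774663 -0.18188752  0.03975887]Traceback (most recent call last):
  File "<stdin>", line 7, in <module>
    return umr_minimum(a, axis, None, out, keepdims, initial, where)
ValueError: zero-size array to reduction operation minimum which has no identity
```

>>> servo_tool(
  deltas=[
    [[0, 2, 0.5, 15, 0], [0, 0, 0, 30, 0], [0, 0, 0, 30, 0], [0, 0, 0, 30, 0], [0, 0, 0, 30, 0], [0, 0, 0, 20, 0], [0, 0, 0, 8, 0], [0, 0, 0, 0, 0]],
  ],
)

```text
time_s: 9.68
tool_pos: [0.4748, -0.2019, 0.0486]
eef_rot: [-179.8, -0.1, 90.1]
contact_force: [-0.2, -0.3, -0.2]
grip_width: 0.998
finger_force: 0.0
```

>>> servo_tool(
  deltas=[
    [[0.5, 0, 0, 0, 0], [1, 0, 0, 0, 0], [1, 0, 0, 0, 0], [1, 0, 0, 0, 0], [1, 0, 0, 0, 0], [1, 0, 0, 0, 0], [1, 0, 0, 0, 0], [1, 0, 0, 0, 0]],
  ],
)

```text
time_s: 10.35
tool_pos: [0.4771, -0.2045, 0.0521]
eef_rot: [179.9, 0.0, 90.1]
contact_force: [-2.0, 0.7, 6.6]
grip_width: 0.254
finger_force: 58.5
```

>>> servo_tool(
  deltas=[
    [[1, 0, 0, -10, 0], [1, 0, 0, -30, 0], [1, 0, 0, -35, 0], [1, 0, 0, -35, 0], [1, 0, 0, -30, 0], [1, 0, 0, -20, 0], [1, 0, 0, -5, 0], [1, 10, -2, 0, 0]],
  ],
)

```text
time_s: 11.02
tool_pos: [0.475, -0.1951, 0.2174]
eef_rot: [179.8, 0.1, 90.0]
contact_force: [-0.3, 1.0, -3.3]
grip_width: 0.254
finger_force: 59.4
```

>>> servo_tool(
  deltas=[
    [[1, 30, -5, 0, 0], [1, 30, -5, 0, 0], [1, 30, -5, 0, 0], [1, 30, -5, 0, 0], [1, 30, -5, 0, 0], [1, 17, -3, 0, 0], [1, 8, -1, 0, 0], [1, 0, 0, 0, 0]],
  ],
)

```text
time_s: 11.68
tool_pos: [0.4434, -0.0172, 0.2131]
eef_rot: [-179.8, -0.1, 90.2]
contact_force: [-0.0, 0.1, -3.4]
grip_width: 0.254
finger_force: 59.4
```

>>> servo_tool(
  deltas=[
    [[1, 0, 0, 0, 0], [1, 0, 0, 0, 0]],
  ],
)

```text
time_s: 11.85
tool_pos: [0.4449, -0.0196, 0.2149]
eef_rot: [-179.9, 0.0, 90.0]
contact_force: [-0.3, -0.2, -3.3]
grip_width: 0.252
finger_force: 59.4
```

```bash
python3 - <<'E'
from h import *
s=bot.state();print(s['tool_pos'],s['eef_rot'],s['contact_force'],s['grip_width'])
grab('wrist','w4');grab('side','s4')
for t in('w4','s4'):
  P=world(t).reshape(-1,3)
  m=np.hypot(P[:,0]-.445,P[:,1]+.02)
  for lo in np.arange(.07,.24,.006):
    a=P[(m<.028)&(P[:,2]>lo)&(P[:,2]<lo+.006)]
    if len(a)>3: print(t,lo.round(3),len(a),a.min(0).round(4)[:2],a.max(0).round(4)[:2])
cv2.imwrite('pics/c4.png',np.hstack([cv2.resize(cv2.imread('pics/s4.png')[100:250,250:400],None,fx=2.6,fy=2.6,interpolation=2),cv2.resize(cv2.imread('pics/w4.png')[140:400,190:450],(390,390))]))
E
```

```text
[ 0.44491074 -0.01964305  0.21487185] [-1.79910104e+02  9.52539328e-03  9.00134788e+01] [-0.30719273 -0.24672586 -3.33894325] 0.2518899662284437
w4 0.07 417 [ 0.4226 -0.0316] [0.4679 0.0044]
w4 0.076 34 [ 0.4315 -0.0161] [ 0.4605 -0.003 ]
w4 0.082 463 [ 0.4298 -0.0258] [ 0.4606 -0.0028]
w4 0.088 49 [ 0.4358 -0.0158] [ 0.4553 -0.0082]
w4 0.094 57 [ 0.4359 -0.0158] [ 0.4552 -0.0084]
w4 0.1 51 [ 0.4361 -0.0167] [ 0.4556 -0.0085]
w4 0.106 64 [ 0.4356 -0.0164] [ 0.4555 -0.0085]
w4 0.112 57 [ 0.4372 -0.0143] [ 0.4545 -0.0084]
w4 0.118 50 [ 0.4381 -0.0123] [ 0.4535 -0.0081]
w4 0.124 20 [ 0.4416 -0.0102] [ 0.4513 -0.0081]
w4 0.16 65 [ 0.4241 -0.0101] [0.464 0.003]
w4 0.166 214 [ 0.4239 -0.0105] [0.4643 0.0034]
w4 0.172 237 [ 0.4236 -0.0111] [0.4643 0.0036]
w4 0.178 254 [ 0.4241 -0.0101] [0.4642 0.0034]
w4 0.184 297 [ 0.4238 -0.0105] [0.4642 0.0035]
w4 0.19 306 [ 0.4227 -0.0162] [0.4649 0.0034]
w4 0.196 2374 [ 0.4223 -0.0232] [0.466  0.0036]
w4 0.202 247 [ 0.4329 -0.0184] [ 0.4556 -0.0071]
w4 0.208 264 [ 0.4332 -0.0168] [ 0.4551 -0.0069]
w4 0.214 365 [ 0.4269 -0.0164] [ 0.4614 -0.0068]
w4 0.2
[... 638 characters left out ...]
.4355 -0.0297] [ 0.4555 -0.0086]
s4 0.16 17 [ 0.4249 -0.0405] [ 0.4547 -0.0123]
s4 0.166 47 [ 0.4227 -0.0422] [ 0.459  -0.0148]
s4 0.172 58 [ 0.4232 -0.0415] [ 0.4588 -0.0129]
s4 0.178 50 [ 0.4219 -0.0419] [ 0.4597 -0.0123]
s4 0.184 56 [ 0.4222 -0.0416] [ 0.463  -0.0122]
s4 0.19 57 [ 0.4231 -0.0411] [ 0.4651 -0.0092]
s4 0.196 102 [ 0.4236 -0.0419] [0.4652 0.0014]
s4 0.202 28 [ 0.4341 -0.0324] [ 0.4526 -0.0132]
s4 0.208 31 [ 0.4334 -0.0316] [ 0.4517 -0.0136]
s4 0.214 34 [ 0.4267 -0.0329] [ 0.4623 -0.0146]
s4 0.22 56 [ 0.4221 -0.0326] [ 0.4674 -0.0139]
s4 0.226 64 [ 0.4203 -0.0335] [ 0.471  -0.0139]
s4 0.232 65 [ 0.4199 -0.034 ] [ 0.4694 -0.0106]
s4 0.238 69 [ 0.4194 -0.0333] [ 0.4692 -0.0139]
```

View pics/c4.png

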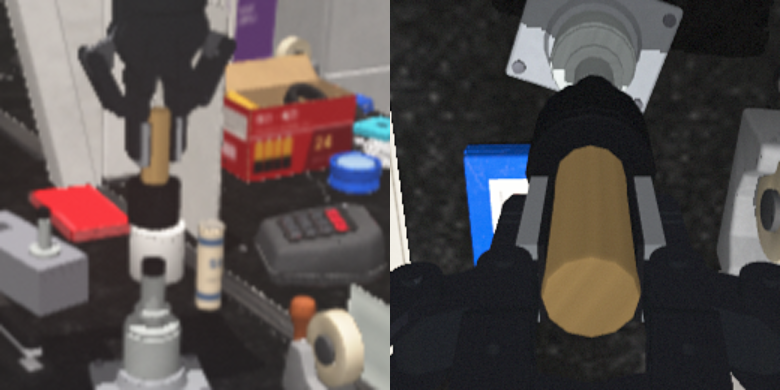

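>>> servo_tool(
  deltas=[
    [[1, -0.4, 1.6, 0, 0], [1, 0, 0, 10, 0], [1, 0, 0, 10, 0], [1, 0, 0, 8, 0], [1, 0, 0, 6, 0], [1, 0, 0, 3, 0], [1, 0, 0, 0, 0]],
  ],
)

```text
time_s: 12.53
tool_pos: [0.446, -0.0193, 0.1773]
eef_rot: [-179.9, -0.0, 90.1]
contact_force: [-0.2, 0.1, -3.8]
grip_width: 0.252
finger_force: 59.4
```

>>> servo_tool(
  deltas=[
    [[1, 0, 0, 1.5, 0], [1, 0, 0, 1.5, 0], [1, 0, 0, 1, 0], [1, 0, 0, 0, 0]],
  ],
)

```text
time_s: 12.87
tool_pos: [0.4469, -0.0194, 0.175]
eef_rot: [180.0, 0.0, 90.1]
contact_force: [0.2, -0.3, -4.5]
grip_width: 0.252
finger_force: 59.4
```

>>> servo_tool(
  deltas=[
    [[1, 0, 0, 1.5, 0], [1, 0, 0, 1.5, 0], [1, 0, 0, 0, 0]],
  ],
)

```text
time_s: 13.12
tool_pos: [0.4466, -0.0194, 0.1715]
eef_rot: [-180.0, -0.0, 90.1]
contact_force: [1.3, 0.2, -2.1]
grip_width: 0.257
finger_force: 59.4
```

>>> servo_tool(
  deltas=[
    [[1, 0, 0, 1, 0], [1, 0, 0, 0, 0]],
  ],
)

```text
time_s: 13.28
tool_pos: [0.4467, -0.0194, 0.1706]
eef_rot: [-180.0, 0.0, 90.1]
contact_force: [-0.7, 0.5, -3.3]
grip_width: 0.251
finger_force: 59.4
```

>>> servo_tool(
  deltas=[
    [[1, 0, 0, 1, 0], [1, 0, 0, 1, 0], [1, 0, 0, 0, 0]],
  ],
)

```text
time_s: 13.53
tool_pos: [0.4472, -0.0195, 0.1697]
eef_rot: [179.9, 0.0, 90.1]
contact_force: [-1.8, 0.6, 1.3]
grip_width: 0.261
finger_force: 59.9
```

>>> servo_tool(
  deltas=[
    [[1, 0, 0, 1, 0], [1, 0, 0, 1, 0], [1, 0, 0, 1, 0], [1, 0, 0, 0, 0]],
  ],
)

```text
time_s: 13.87
tool_pos: [0.4472, -0.0195, 0.1664]
eef_rot: [179.9, 0.0, 90.1]
contact_force: [-1.3, -0.2, 4.3]
grip_width: 0.254
finger_force: 60.2
```

>>> servo_tool(
  deltas=[
    [[1, 0, 0, -8, 0], [1, 0, 0, -10, 0], [1, 0, 0, -10, 0], [1, 0, 0, 0, 0], [1, 0, 0, 0, 0], [1, 0, 0, 0, 0]],
  ],
)

```text
time_s: 14.37
tool_pos: [0.4467, -0.0194, 0.1936]
eef_rot: [-180.0, -0.0, 90.1]
contact_force: [-0.3, -0.3, -3.7]
grip_width: 0.252
finger_force: 59.6
```

>>> servo_tool(
  deltas=[
    [[1, 0, 0, 9, 0], [1, 0, 0, 9, 0], [1, 0, 0, 5, 0], [1, 0, 0, 3, 0], [1, 0, 0, 1, 0], [1, 0, 0, 0, 0]],
  ],
)

```text
time_s: 14.87
tool_pos: [0.4467, -0.0194, 0.1664]
eef_rot: [-180.0, -0.0, 90.1]
contact_force: [-0.1, 0.1, -3.9]
grip_width: 0.253
finger_force: 59.7
```

>>> servo_tool(
  deltas=[
    [[1, 0, 0, 1, 0], [1, 0, 0, 1, 0], [1, 0, 0, 0, 0]],
  ],
)

```text
time_s: 15.12
tool_pos: [0.4473, -0.0195, 0.166]
eef_rot: [179.9, 0.0, 90.1]
contact_force: [-2.2, 0.2, 3.0]
grip_width: 0.256
finger_force: 60.1
```

>>> servo_tool(
  deltas=[
    [[1, 0, 0, 1, 0], [1, 0, 0, 0, 0]],
  ],
)

```text
time_s: 15.28
tool_pos: [0.4475, -0.0196, 0.1653]
eef_rot: [179.9, 0.0, 90.1]
contact_force: [-0.9, 0.4, 5.3]
grip_width: 0.257
finger_force: 60.4
```

>>> servo_tool(
  deltas=[
    [[1, 0, 0, 1, 0], [1, 0, 0, 0, 0]],
  ],
)

```text
time_s: 15.45
tool_pos: [0.4476, -0.0196, 0.1645]
eef_rot: [179.9, 0.0, 90.1]
contact_force: [-2.0, 0.4, 6.0]
grip_width: 0.257
finger_force: 60.5
```

>>> servo_tool(
  deltas=[
    [[1, 0, 0, 1, 0], [1, 0, 0, 1, 0], [1, 0, 0, 0, 0]],
  ],
)

```text
time_s: 15.7
tool_pos: [0.4478, -0.0196, 0.1629]
eef_rot: [179.9, 0.0, 90.1]
contact_force: [-3.4, 0.4, 7.4]
grip_width: 0.252
finger_force: 60.6
```

>>> servo_tool(
  deltas=[
    [[1, 0, 0, 1, 0], [1, 0, 0, 0, 0]],
  ],
)

```text
time_s: 15.87
tool_pos: [0.4479, -0.0196, 0.1622]
eef_rot: [179.8, 0.0, 90.1]
contact_force: [-2.9, 0.6, 8.3]
grip_width: 0.255
finger_force: 60.7
```

>>> servo_tool(
  deltas=[
    [[1, 0, 0, 1, 0], [1, 0, 0, 0, 0]],
  ],
)

```text
time_s: 16.03
tool_pos: [0.448, -0.0197, 0.1617]
eef_rot: [179.8, 0.0, 90.1]
contact_force: [-5.0, 0.3, 11.8]
grip_width: 0.251
finger_force: 61.2
```

>>> servo_tool(
  deltas=[
    [[1, 0, -0.5, 0.7, 0], [1, 0, 0, 0, 0]],
  ],
)

```text
time_s: 16.2
tool_pos: [0.4479, -0.0196, 0.1617]
eef_rot: [179.8, 0.0, 90.1]
contact_force: [-3.5, 2.0, 12.8]
grip_width: 0.254
finger_force: 61.2
```

>>> servo_tool(
  deltas=[
    [[1, 0, 0, 0.7, 0], [1, 0, 0, 0, 0]],
  ],
)

```text
time_s: 16.37
tool_pos: [0.448, -0.0197, 0.1617]
eef_rot: [179.8, 0.0, 90.1]
contact_force: [-5.7, 1.6, 16.1]
grip_width: 0.255
finger_force: 61.6
```

>>> servo_tool(
  deltas=[
    [[1, 0, 0, 1, 0], [1, 0, 0, 0, 0]],
  ],
)

```text
time_s: 16.53
tool_pos: [0.4482, -0.0197, 0.1616]
eef_rot: [179.8, 0.0, 90.1]
contact_force: [-7.1, 2.5, 20.6]
grip_width: 0.252
finger_force: 62.2
```

```bash
python3 - <<'E'
from h import *
grab('side','s5')
def fl(t,top=0):
  P=world(t).reshape(-1,3); m=np.hypot(P[:,0]-.445,P[:,1]+.02)
  for z in np.arange(.064,.1,.002):
    a=P[(m<.03)&(abs(P[:,2]-z)<.001)]
    if len(a): print(t,z.round(3),len(a),a[:,0].min().round(4),a[:,0].max().round(4))
fl('s4');fl('s5')
a,b=[cv2.resize(cv2.imread(f'pics/{t}.png')[150:250,250:350],None,fx=4,fy=4,interpolation=2) for t in('s4','s5')]
cv2.imwrite('pics/c5.png',np.hstack([a,b]))
E
```

```text
s4 0.064 25 0.4212 0.4571
s4 0.066 21 0.4235 0.4624
s4 0.068 25 0.4227 0.4695
s4 0.07 69 0.4232 0.4652
s4 0.072 28 0.4245 0.4664
s4 0.074 3 0.4382 0.4479
s4 0.076 2 0.438 0.4476
s4 0.078 3 0.4315 0.4378
s4 0.08 9 0.4329 0.4536
s4 0.082 16 0.4306 0.4568
s4 0.084 32 0.4308 0.4616
s4 0.086 7 0.4373 0.4478
s4 0.088 7 0.4351 0.4497
s4 0.09 6 0.4366 0.4518
s4 0.092 10 0.4365 0.4552
s4 0.094 9 0.4357 0.4553
s4 0.096 6 0.4361 0.4477
s4 0.098 8 0.4353 0.4547
s5 0.064 27 0.421 0.4639
s5 0.066 13 0.4225 0.4561
s5 0.068 24 0.4224 0.4623
s5 0.07 50 0.4228 0.4685
s5 0.072 30 0.4237 0.4669
s5 0.074 19 0.4311 0.4626
s5 0.076 28 0.431 0.4611
s5 0.078 5 0.4329 0.4506
s5 0.08 10 0.437 0.454
s5 0.082 6 0.4367 0.4503
s5 0.084 11 0.4372 0.4535
s5 0.086 8 0.4371 0.4556
s5 0.088 4 0.4366 0.4421
s5 0.09 10 0.4362 0.4539
s5 0.092 6 0.4375 0.4542
s5 0.094 5 0.439 0.4485
s5 0.096 9 0.4361 0.4533
s5 0.098 7 0.4371 0.4535
```

View pics/c5.png

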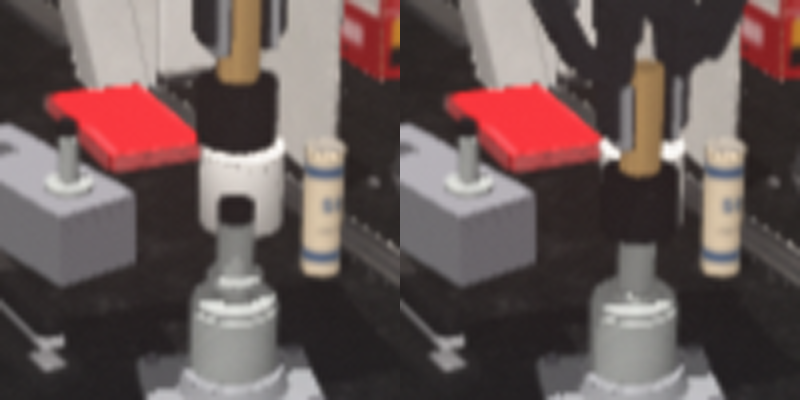

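>>> servo_tool(
  deltas=[
    [[1, 0, 0, 1.2, 0], [1, 0, 0, 0, 0]],
  ],
)

```text
time_s: 16.75
tool_pos: [0.4484, -0.0197, 0.1615]
eef_rot: [179.7, 0.0, 90.1]
contact_force: [-9.7, 1.6, 25.5]
grip_width: 0.256
finger_force: 63.0
```

>>> servo_tool(
  deltas=[
    [[1, 0, 0, -5, 0], [1, 0, 0, -15, 0], [1, 0, 0, -20, 0], [1, 0, 0, -20, 0], [1, 0, 0, -5, 0], [1, 0, 0, 0, 0], [1, -10, 1, 0, 0], [1, -25, 4, 0, 0]],
  ],
)

```text
time_s: 17.42
tool_pos: [0.4502, -0.0533, 0.218]
eef_rot: [-179.8, -0.1, 90.3]
contact_force: [-0.0, -0.8, -3.1]
grip_width: 0.257
finger_force: 59.5
```

>>> servo_tool(
  deltas=[
    [[1, -30, 5, 0, 0], [1, -30, 5, 0, 0], [1, -30, 5, 0, 0], [1, -30, 5, 0, 0], [1, -20, 4, 0, 0], [1, -10, 0, 0, 0], [1, 0, 0, 0, 0], [1, 0, 0, 0, 0]],
  ],
)

```text
time_s: 18.08
tool_pos: [0.4746, -0.2043, 0.2185]
eef_rot: [-179.9, -0.1, 90.0]
contact_force: [-0.3, 0.9, -2.7]
grip_width: 0.253
finger_force: 59.4
```

```bash
python3 - <<'E'
from h import *
s=bot.state();print(s['tool_pos'],s['eef_rot'],s['contact_force'],s['grip_width'])
grab('side','s6');P=world('s6').reshape(-1,3)
a=P[(np.hypot(P[:,0]-.476,P[:,1]+.205)<.03)&(P[:,2]>.1)&(P[:,2]<.24)];
print('kn',np.percentile(a[:,2],[0,1,3]))
m=np.hypot(P[:,0]-.445,P[:,1]+.02);q=P[(m<.012)&(P[:,2]>.1)&(P[:,2]<.15)];print('drill top',np.percentile(q[:,2],[50,80,90,97]))
for z in np.arange(.068,.084,.002):
    a=P[(m<.03)&(abs(P[:,2]-z)<.001)]; print(z.round(3),len(a),a[:,0].min().round(4),a[:,0].max().round(4))
E
```

```text
[ 0.47457682 -0.20425408  0.21849583] [-1.79850142e+02 -1.14529164e-01  8.99946392e+01] [-0.31466748  0.85329887 -2.65376303] 0.25277078105206047
kn [0.16581611 0.1678403  0.16946559]
drill top [0.11346234 0.11901514 0.1193691  0.12007725]
0.068 23 0.4237 0.4577
0.07 58 0.4211 0.4681
0.072 20 0.4276 0.4621
0.074 15 0.431 0.4574
0.076 33 0.4308 0.4612
0.078 7 0.4367 0.4503
0.08 10 0.4362 0.4509
0.082 5 0.4364 0.4464
```

>>> servo_tool(
  deltas=[
    [[1, 0, 1, 20, 0], [1, 0, 0, 35, 0], [1, 0, 0, 35, 0], [1, 0, 0, 30, 0], [1, 0, 0, 20, 0], [1, 0, 0, 12, 0], [1, 0, 0, 6, 0], [1, 0, 0, 0, 0]],
  ],
)

```text
time_s: 18.8
tool_pos: [0.476, -0.2034, 0.0613]
eef_rot: [-179.9, -0.1, 90.1]
contact_force: [-0.3, 1.2, -3.0]
grip_width: 0.253
finger_force: 59.4
```

>>> servo_tool(
  deltas=[
    [[1, 0, 0, 2, 0], [1, 0, 0, 1.5, 0], [1, 0, 0, 0, 0], [1, 0, 0, 0, 0]],
  ],
)

```text
time_s: 19.13
tool_pos: [0.4772, -0.2048, 0.0599]
eef_rot: [179.9, 0.1, 90.1]
contact_force: [-0.8, -0.8, -3.3]
grip_width: 0.254
finger_force: 59.4
```

>>> servo_tool(
  deltas=[
    [[1, 0, 0, 2, 0], [1, 0, 0, 2, 0], [1, 0, 0, 1.5, 0], [1, 0, 0, 0, 0]],
  ],
)

```text
time_s: 19.47
tool_pos: [0.4761, -0.2043, 0.0527]
eef_rot: [-180.0, -0.0, 90.1]
contact_force: [-0.5, 0.1, -4.1]
grip_width: 0.249
finger_force: 59.4
```

>>> servo_tool(
  deltas=[
    [[1, 0, 0, 1, 0], [1, 0, 0, 1, 0], [1, 0, 0, 0, 0]],
  ],
)

```text
time_s: 19.72
tool_pos: [0.4767, -0.2046, 0.0521]
eef_rot: [-180.0, 0.0, 90.1]
contact_force: [-3.8, 1.1, 4.4]
grip_width: 0.255
finger_force: 60.3
```

Standing on the counter; release and retreat.

>>> servo_tool(
  deltas=[
    [[0.5, 0, 0, 0, 0], [0, 0, 0, 0, 0], [0, 0, 0, 0, 0], [0, 0, 0, 0, 0], [0, 0, 0, 0, 0], [0, 0, 0, 0, 0], [0, 0, 0, 0, 0], [0, 0, 0, 0, 0]],
  ],
)

```text
time_s: 20.38
tool_pos: [0.4765, -0.2044, 0.0512]
eef_rot: [180.0, 0.0, 90.1]
contact_force: [0.9, 0.0, 0.1]
grip_width: 1.0
finger_force: 0.0
```

>>> servo_tool(
  deltas=[
    [[0, 0, 0, -15, 0], [0, 0, 0, -30, 0], [0, 0, 0, -30, 0], [0, 0, 0, -30, 0], [0, 0, 0, -25, 0], [0, 0, 0, -10, 0], [0, 0, 0, 0, 0], [0, 0, 0, 0, 0]],
  ],
)

```text
time_s: 21.05
tool_pos: [0.4763, -0.2043, 0.1906]
eef_rot: [-180.0, -0.0, 90.1]
contact_force: [-0.3, -0.1, 0.2]
grip_width: 1.002
finger_force: 0.0
```

```bash
python3 - <<'E'
from h import *
s=bot.state();print(s['tool_pos'],s['contact_force'],s['grip_width'])
grab('side','s7');P=world('s7').reshape(-1,3)
m=np.hypot(P[:,0]-.476,P[:,1]+.205)
for lo,hi in((.01,.03),(.04,.06),(.07,.09),(.09,.11)):
    a=P[(m<.03)&(P[:,2]>lo)&(P[:,2]<hi)]; print(lo,len(a),a.min(0).round(4),a.max(0).round(4))
m=np.hypot(P[:,0]-.445,P[:,1]+.02);q=P[(m<.012)&(P[:,2]>.1)&(P[:,2]<.15)];print('drill top',np.percentile(q[:,2],[80,90,97]))
bot.finish_job() if len(a)>5 and s['grip_width']>.9 else print('not handed in')
E
```

```text
[ 0.47630861 -0.20431792  0.19061775] [-0.30024804 -0.10683977  0.24694669] 1.0016139118242604
0.01 192 [ 0.4531 -0.2263  0.0103] [ 0.4944 -0.1891  0.03  ]
0.04 103 [ 0.4647 -0.2161  0.0407] [ 0.4868 -0.1965  0.0599]
0.07 105 [ 0.4645 -0.2163  0.0701] [ 0.4872 -0.1983  0.09  ]
0.09 82 [ 0.4647 -0.2149  0.0901] [ 0.4859 -0.1916  0.0979]
drill top [0.11891897 0.11953869 0.12004573]
the job is handed in; nothing more can be done
```

The job is handed in at about 21 s: two separate taps (roughly 8 N, then about 29 N) brought the thick drill's flange down on the sleeve, the knocker stands upright and released at its old spot, and the verdict was not shown to me.

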